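Line up a quarter-turn fastener and hold the access panel shut

ROBOT

A 6-joint arm with a two-finger parallel gripper is mounted at the origin on a cart in front of the work surface, level with it; the furniture and walls round the work are solid. World frame = base frame: x ahead of the robot, y to its left, z up, the work surface at z = 0. Lengths are in mm, angles in degrees, forces in N, time in s.
With the tool pointing down it reaches from about 300 to 850 mm from the base axis. Payload 4.2 kg.
Tool frame: the origin (TCP) lies at the very end of the fingers, on their centre line; the grasp point (between the pads) lies 19 mm behind it (env.grasp_offset is the distance from the TCP to the grasp point, in mm); z points along the fingers, y is the line along which they close (so a half turn about z gives the same grasp; the last joint's range is limited). The gripper opens to 91 mm and grips with 3 to 60 N. Pads are 32 mm wide; open, the fingers measure 118 mm over their backs; the gripper's body (76 mm by 178 mm) begins 60 mm behind the grasp point.
Start: joints at [-77.98, 18.312, 89.639, -0, 72.044, -1.146], TCP at [130.977, -559.9, 213.976] pointing down, gripper open.
Joint ranges: [-177.97, 177.97], [-48.28, 115.42], [12.27, 149.76], [-77.06, 257.06], [2.81, 150.46], [-146.56, 146.56]. Speed limits (degrees/s): [147.25, 147.25, 180, 180, 180, 180].

INTERFACE

Orientations are given as [roll, pitch, yaw] about the fixed x, y, z axes, in that order (R = Rz(yaw) Ry(pitch) Rx(roll)).
In Python, from workcell import env, eyes gives the robot as it stands.
- The arm moves only by the tool send_rows, never from a script. Its arguments are lists of equal length, an entry for each row: "grip": the opening, from -1 (shut) to 1 (fully open), so that 0 is half open; "xyz": the shift along the world's x, y, z in m, a list of three; "yaw": the turn about the world's z in degrees. A call has 1 to 8 rows; each row is the pose to reach, as a shift and turn from the pose commanded when the call began; what a row does not reach only later rows make up. A row lasts 1/12 s, in which the tool goes at most 41.7 mm and 7.16 degrees, less where a joint would pass 70% of its speed; a pose out of reach is approached as far as the arm can. A call with a gripper value outside its range is refused whole. The fingers move at their own pace and stop on an object; "grip_force" is the grip in N (left out, the last holds). Time passes only in rows, so rows that repeat a pose let the fingers close. It gives the time, the measured TCP pose, the force, the opening and the grip force at its end, in the units of the state.
- env.state(): the state, without advancing time (a new reading comes with each control period).
- eyes.grab_frame(name): name is "side" or "top" or "wrist"; returns a dict with "frame" (420x560x3 uint8, red, green, blue), "fx", "fy", "cx", "cy" (pixels), "pose" (4x4, takes a point from camera to world coordinates). Camera axes: x right, y down, z forward; pixel columns grow to the right and rows downward; lengths in mm; the calibration is good to about 2 mm. A picture is of the moment at which its call begins. There is no depth.
- env.job_done(): hands the job in; it is judged then, once.
The state is a dict: "time_s": time; "qpos": joint angles; "qvel": joint speeds; "effort": joint torques, N m; "ee_pos": TCP position; "ee_rot": TCP orientation; "force": force on the tool from outside, world axes, zero at the start; "torque": the same for the moment, N m; "gripper_width": finger opening in mm; "gripper_force": force on a finger pad.
Only numpy, scipy, OpenCV 4.12 (cv2) and the standard library are available. Lean on these libraries where they do the work, as an engineer would, in place of code of your own. Each camera call takes 0.05 s, during which the arm holds its last target. There are 200 camera calls.

TASK

The blue access panel of the bench instrument stands up on its springs because its quarter-turn fastener is crosswise. Without pressing the panel down yet, turn the black wing until its white line points at the two white marks on the panel and let go of it; then press the panel down flush onto its gasket with closed fingertips on the black rubber pad, gently (never more than 20 N on the panel), and finish while still holding it pressed, so that I can put in the screws. Leave the two vials and the timer beside it where they are.

Things in the scene. Friction and masses are not known exactly. Their poses are not given: they have to be found in the camera images.
- instrument: White bench instrument housing, fixed to the bench, 200 (x) x 240 (y) x 84 mm high with the gasket; origin at the centre of its underside on the bench, x axis to its back, y to its left, z up. Its position and yaw vary. The blue panel covers its whole top.
- panel_skin: Blue access panel, 192 (x) x 232 (y) x 5 mm, flat, always level; origin at the centre of its underside, axes parallel to the instrument's. It stays on the instrument and only moves straight up and down.
- panel (a joint): Height of the panel's underside above the gasket, in m: 0.010 when it stands up on its springs (at the start), 0 when flush; it can be pressed 3 mm further into the soft gasket (-0.003), where it stops hard. The springs push up with about 3 N at 0.010 and 8 N at 0 (10 N at -0.003); it springs up again when let go. While the fastener is not aligned (more than about 0.16 rad off) the panel is blocked at about 0.0065.
- fastener (a joint): Angle of the quarter-turn fastener in the panel, in rad: 0 when aligned (wing along the instrument's y axis, its white line pointing at both white marks), positive counterclockwise seen from above. It starts between 0.6 and 1.35 and so has to be turned clockwise; range -0.5 to 1.6, no stop at 0. It turns with light friction (0.06 N m) and stays where it is left.
- wing (a point): Centre of the fastener's black wing, on its vertical turning axis. The wing is 12 mm thick, 36 mm long and 30 mm high (15 mm above and below this point), with a white line along its top; grip it across the 12 mm from above. Under it is a steel flange 40 mm across and 6.5 mm high; this point is 20.5 mm above the panel's top face. The point's y axis runs along the wing, its x axis across it. At 20 mm in front of (-x) and 55 mm left of (+y) the instrument's centre.
- press_pad (a point): Centre of the top face of the square black rubber pad, 34 x 34 mm, 3 mm thick, on the panel: where to press straight down. At 45 mm in front of (-x) and 55 mm right of (-y) the instrument's centre. It is 92 mm above the bench when the panel is flush and 102 mm when up.
- vial_yellow: Loose small vial with yellow cap, 22 mm across and 44 mm high, standing right of the instrument; origin at the centre of its underside. Leave alone.
- vial_blue: Loose small vial with blue cap, 22 mm across and 44 mm high, standing right of the instrument; origin at the centre of its underside. Leave alone.
- bench_timer: Loose round white timer with red knob, 62 mm across and 34 mm high, left of the instrument; origin at the centre of its underside. Leave alone.

How it is judged:
By the outcome, as a careful person would: the job done as asked, in the order asked, and still so for the second after the job is handed in, while the arm keeps its last pose, push and grip.
It also fails if it takes over 48 s, if anything falls off the work surface, if the arm or the gripper's body presses on something with over 40 N, if the wrist force passes 120 N, or if a joint passes its speed limit or range.

## Working session

There is one attempt and no reset: what is moved stays moved. The work goes in short steps, Python scripts to look and compute and a tool call to move; the robot and the scene stay as the last step left them, time stands still between calls to the robot, and variables do not carry over. Pictures are saved under pics/ and viewed, at most 10 in all, crops included, and the job is handed in when it is done.

Besides the shell and the picture viewer there is one more tool, called as a command line: name --pt "numbers of a row" for each row, then --argument value for the rest. send_rows: Moves the arm, as the interface text tells. Its arguments: {"type":"object","properties":{"grip":{"type":"array"},"xyz":{"type":"array"},"yaw":{"type":"array"},"grip_force":{"type":"number"}},"required":["grip","xyz","yaw"]}

```bash
mkdir -p pics; cat > h.py <<'E'
import numpy as np, cv2
from workcell import env, eyes
def grab(n,f=None):
    d=eyes.grab_frame(n)
    if f: cv2.imwrite('pics/'+f,d['frame'][:,:,::-1])
    return d
def onplane(d,u,v,z):
    P=np.array(d['pose']); r=P[:3,:3]@np.array([(u-d['cx'])/d['fx'],(v-d['cy'])/d['fy'],1])
    o=P[:3,3]; return o+r*(z-o[2])/r[2]
E
python3 - <<'E'
from h import *
import pickle
out={}
for n in('top','side'):
    d=grab(n,n+'1.png'); out[n]=d; print(n,np.array(d['pose'])[:3].round(2).tolist(),d['fx'],d['cx'],d['cy'])
pickle.dump(out,open('f1.pkl','wb'))
d=out['top'];hsv=cv2.cvtColor(d['frame'],cv2.COLOR_RGB2HSV)
m=cv2.inRange(hsv,(95,90,40),(130,255,255))
c=max(cv2.findContours(m,0,2)[0],key=cv2.contourArea);r=cv2.minAreaRect(c);print(r)
b=np.array([onplane(d,*p,99)for p in cv2.boxPoints(r)]);print(b.round(1),b.mean(0))
print(env.state())
E
```

```text
top [[0.02, -0.99, 0.15, 417.0], [-1.0, -0.02, 0.01, 14.32], [-0.0, -0.15, -0.99, 1009.61]] 495.7748998808566 276.87743954764943 214.25932485654587
side [[0.92, -0.23, 0.31, 294.81], [-0.39, -0.51, 0.77, -614.4], [-0.02, -0.83, -0.56, 582.37]] 440.92850849358217 283.0366109105917 208.97696615157002
((298.1806640625, 214.26194763183594), (125.15751647949219, 100.79507446289062), 7.454299449920654)
[[ 474.1  104.4   99. ]
 [ 663.2   86.4   99. ]
 [ 636.6 -148.    99. ]
 [ 449.3 -123.1   99. ]] [555.81859122 -20.06790294  99.        ]
{'time_s': 0.1, 'qpos': array([-7.79796814e+01,  1.83480499e+01,  8.96975030e+01, -2.92319528e-03,
        7.20441621e+01, -1.14628340e+00]), 'qvel': array([-0.12854961, -0.19087429, -0.15266506, -0.00766174,  0.02519882,
       -0.00265303]), 'effort': array([ 8.21661024e-05, -4.13333952e+01, -2.32510060e+01,  7.28723849e-02,
        4.22470970e-02, -5.32895967e-05]), 'ee_pos': array([ 130.8656241 , -559.46095764,  213.21659768]), 'ee_rot': array([-1.79910247e+02,  9.84092440e-04,  1.31675061e+01]), 'force': array([ 0.05236466,  0.90544688, -0.22040423]), 'torque': array([ 0.01502078, -0.00840389,  0.01288325]), 'gripper_force': 0.0, 'gripper_width': 91.34428889875511}
```

View pics/top1.png

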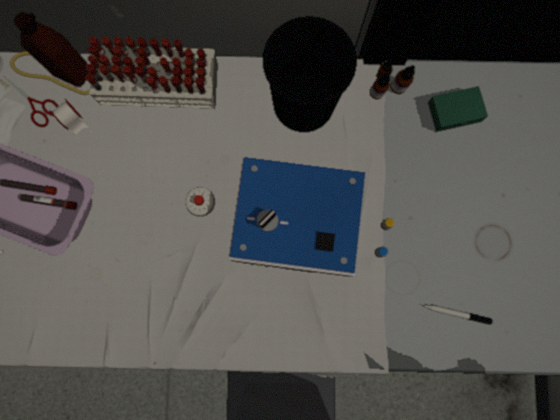

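The top view shows the blue panel centred near (298,214), the wing at (267,220), its marks at about (250,218) and (285,222), the pad at (325,241), the timer at left and the vials at right (389,223) and (381,252).

```bash
python3 - <<'E'
from h import *
import pickle
o=pickle.load(open('f1.pkl','rb'));d=o['top'];f=d['frame']
g=cv2.cvtColor(f,cv2.COLOR_RGB2HSV)
dark=cv2.inRange(g,(0,0,0),(180,255,45))[150:280,225:370]
for c in cv2.findContours(dark,0,2)[0]:
    if cv2.contourArea(c)>60:
        (u,v),s,a=cv2.minAreaRect(c);print('dark',u+225,v+150,s,a,onplane(d,u+225,v+150,102))
wh=cv2.inRange(g,(0,0,110),(180,80,255))[195:245,240:300]
for c in cv2.findContours(wh,0,2)[0]:
    if cv2.contourArea(c)>2:
        (u,v),s,a=cv2.minAreaRect(c);print('white',u+240,v+195,s,a,onplane(d,u+240,v+195,99))
a=cv2.resize(f[195:250,235:345],None,fx=5,fy=5,interpolation=2)
b=cv2.resize(o['side']['frame'],(550,412))
cv2.imwrite('pics/c1.png',np.vstack([a,b])[:600,:,::-1])
E
```

```text
dark 324.21341705322266 241.07927703857422 (18.331636428833008, 17.55861473083496) 6.34019136428833 [505.13748067 -68.63536829 102.        ]
white 284.0 222.5 (1.0, 6.0) 90.0 [538.37888128   5.80796255  99.        ]
white 266.75 217.75 (0.7071065902709961, 15.55634880065918) 45.0 [546.59183766  37.97739706  99.        ]
```

View pics/c1.png

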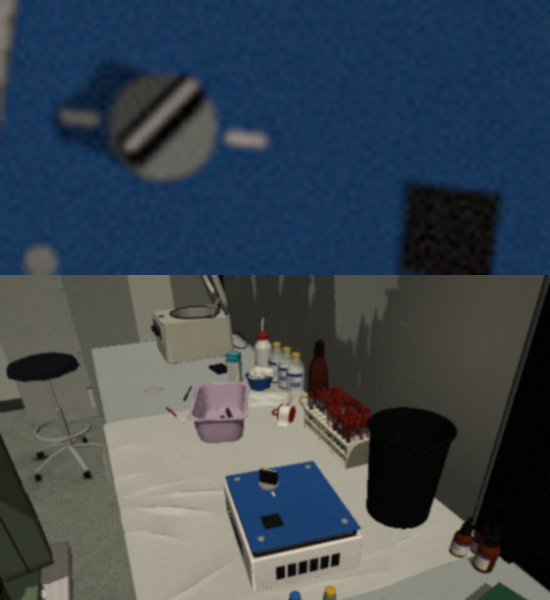

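The enlarged crop shows the wing's line at 45° to the image, running from lower left to upper right. That puts it at world yaw 45° against an instrument yaw of about -6.2°, so the turn needed is about -51°. The wing is near (541.5, 37) and the pad near (505, -69), which matches the given geometry.

send_rows --grip '[0, 0, 0, 0, 0, 0, 0, 0]' --pt "0.0205 0.03 0" --pt "0.041 0.06 0" --pt "0.0615 0.09 0" --pt "0.082 0.12 0" --pt "0.1025 0.15 0" --pt "0.123 0.18 0" --pt "0.1435 0.21 0" --pt "0.164 0.24 0" --yaw '[6.1, 12.2, 18.3, 24.4, 30.5, 36.6, 42.7, 48.8]'

```text
time_s: 0.77
ee_pos: [295.4, -318.1, 213.8]
ee_rot: [-180.0, -0.0, 62.2]
force: [0.8, -0.7, 0.4]
gripper_width: 45.5
gripper_force: 0.0
```

send_rows --grip '[0, 0, 0, 0, 0, 0, 0, 0]' --pt "0.0205 0.03 0" --pt "0.041 0.06 0" --pt "0.0615 0.09 0" --pt "0.082 0.12 0" --pt "0.1025 0.15 0" --pt "0.123 0.18 0" --pt "0.1435 0.21 0" --pt "0.164 0.24 0" --yaw '[6.1, 12.2, 18.3, 24.4, 30.5, 36.6, 42.7, 48.8]'

```text
time_s: 1.43
ee_pos: [459.4, -78.1, 213.8]
ee_rot: [-180.0, -0.0, 111.1]
force: [0.7, -1.1, 0.1]
gripper_width: 45.5
gripper_force: 0.0
```

send_rows --grip '[0, 0, 0, 0, 0, 0, 0]' --pt "0.0205 0.03 0" --pt "0.041 0.06 0" --pt "0.0615 0.09 0" --pt "0.082 0.117 0" --pt "0.082 0.117 0" --pt "0.082 0.117 0" --pt "0.082 0.117 0" --yaw '[6.1, 12.2, 18.3, 24.2, 24.2, 24.2, 24.2]'

```text
time_s: 2.02
ee_pos: [540.2, 36.8, 213.4]
ee_rot: [-179.9, -0.0, 134.9]
force: [-0.9, -0.6, -0.6]
gripper_width: 45.5
gripper_force: 0.0
```

```bash
python3 - <<'E'
from h import *
import pickle
s=env.state();print({k:s[k] for k in('time_s','ee_pos','ee_rot','force','qpos','gripper_width')})
d=grab('wrist','w1.png');pickle.dump(d,open('w1.pkl','wb'));print(np.array(d['pose']).round(2),d['fx'])
E
```

```text
{'time_s': 2.0167, 'ee_pos': array([540.20606119,  36.77426338, 213.40917721]), 'ee_rot': array([-1.79905935e+02, -4.92418431e-02,  1.34941581e+02]), 'force': array([-0.94459159, -0.57423872, -0.59290536]), 'qpos': array([ 2.69398895e+00,  1.53657737e+01,  9.39738759e+01, -2.83762768e-02,
        7.07630906e+01, -4.22382592e+01]), 'gripper_width': 45.527585807060795}
[[ 7.1000e-01  6.8000e-01  1.9000e-01  4.8832e+02]
 [ 7.1000e-01 -6.8000e-01 -1.9000e-01  8.9950e+01]
 [-0.0000e+00  2.6000e-01 -9.6000e-01  3.8394e+02]
 [ 0.0000e+00  0.0000e+00  0.0000e+00  1.0000e+00]] 331.70633709252695
```

View pics/w1.png

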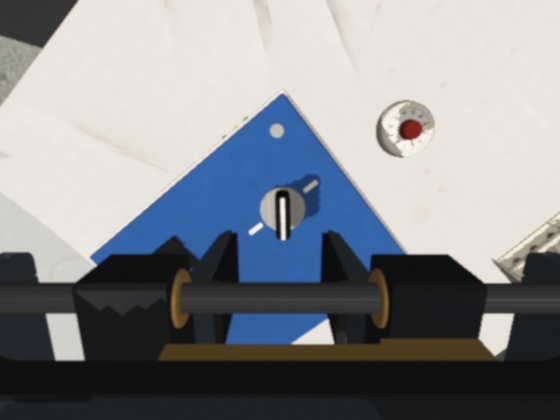

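The wrist view shows the wing's line from (283,195) to (284,238), nearly vertical and so along the finger gap. The marks are at (256,229) and (311,186). I'll measure these precisely.

```bash
python3 - <<'E'
from h import *
import pickle
d=pickle.load(open('w1.pkl','rb'));g=cv2.cvtColor(d['frame'],cv2.COLOR_RGB2HSV)
x0,y0=240,165
m=cv2.inRange(g,(0,0,190),(180,60,255))[y0:250,x0:330]
M=[]
for c in cv2.findContours(m,0,2)[0]:
    if cv2.contourArea(c)>8:
        (u,v),s,a=cv2.minAreaRect(c);u+=x0;v+=y0
        l=cv2.fitLine(c,2,0,.01,.01).ravel()
        z=134.5 if 275<u<292 else 99
        p,q=[onplane(d,u+k*l[0],v+k*l[1],z) for k in(-10,10)]
        e=q-p; print((u,v),s,onplane(d,u,v,z).round(1),'yaw',np.degrees(np.arctan2(-e[0],e[1])))
        M.append((z,onplane(d,u,v,z)))
k=[p for z,p in M if z==99]
if len(k)==2: e=k[1]-k[0];print('marks',e,np.degrees(np.arctan2(-e[0],e[1])),sum(k)/2)
E
```

```text
(255.44000148773193, 228.42000198364258) (5.599999904632568, 15.800002098083496) [539.3   8.   99. ] yaw -6.2857000024255
(282.0, 218.5) (4.0, 41.0) [542.   38.9 134.5] yaw -133.34613439061684
(268.5, 209.5) (29.0, 3.0) [535.2  29.   99. ] yaw -135.36179549042376
marks [-4.05485796e+00  2.09664438e+01  5.68434189e-14] 10.945729740476914 [537.23860357  18.49854773  99.        ]
```

send_rows --grip '[0, 0, 0, 0, 0, 0, 0]' --pt "0.001 0.0015 -0.03" --pt "0.001 0.0015 -0.06" --pt "0.001 0.0015 -0.08" --pt "0.001 0.0015 -0.095" --pt "0.001 0.0015 -0.103" --pt "0.001 0.0015 -0.103" --pt "0.001 0.0015 -0.103" --yaw '[0, 0, 0, 0, 0, 0, 0]'

```text
time_s: 2.65
ee_pos: [542.0, 37.9, 111.5]
ee_rot: [180.0, 0.0, 134.9]
force: [0.0, -0.9, -0.0]
gripper_width: 45.4
gripper_force: 0.0
```

send_rows --grip '[-0.4, -0.6, -0.8, -0.8, -0.8, -0.8]' --pt "0 0 0" --pt "0 0 0" --pt "0 0 0" --pt "0 0 0" --pt "0 0 0" --pt "0 0 0" --yaw '[0, 0, 0, 0, 0, 0]' --grip_force 15

```text
time_s: 3.15
ee_pos: [541.9, 38.5, 111.3]
ee_rot: [-180.0, 0.0, 135.0]
force: [-1.6, -1.4, 3.2]
gripper_width: 12.1
gripper_force: 15.0
```

send_rows --grip '[-0.8, -0.8, -0.8, -0.8, -0.8, -0.8, -0.8, -0.8]' --pt "0 0 0" --pt "0 0 0" --pt "0 0 0" --pt "0 0 0" --pt "0 0 0" --pt "0 0 0" --pt "0 0 0" --pt "0 0 0" --yaw '[-4, -8, -12, -16, -20, -24, -28, -32]'

```text
time_s: 3.82
ee_pos: [541.8, 38.5, 111.3]
ee_rot: [-180.0, 0.0, 102.8]
force: [-1.7, -0.6, 2.2]
gripper_width: 11.9
gripper_force: 15.0
```

send_rows --grip '[-0.8, -0.8, -0.8, -0.8, -0.8, -0.8, -0.8, -0.8]' --pt "0 0 0" --pt "0 0 0" --pt "0 0 0" --pt "0 0 0" --pt "0 0 0" --pt "0 0 0" --pt "0 0 0" --pt "0 0 0" --yaw '[-4, -8, -12, -16, -19.2, -19.2, -19.2, -19.2]'

```text
time_s: 4.48
ee_pos: [541.8, 38.5, 111.2]
ee_rot: [-180.0, 0.0, 83.8]
force: [-2.5, -1.0, 3.0]
gripper_width: 12.0
gripper_force: 15.0
```

Next I release the wing, lift, and check it.

send_rows --grip '[-0.4, -0.2, 0, 0]' --pt "0 0 0" --pt "0 0 0" --pt "0 0 0" --pt "0 0 0" --yaw '[0, 0, 0, 0]'

```text
time_s: 4.82
ee_pos: [542.1, 38.7, 110.8]
ee_rot: [180.0, -0.0, 83.8]
force: [0.0, 0.1, 0.7]
gripper_width: 35.7
gripper_force: 0.0
```

send_rows --grip '[0, 0, 0, 0, 0, 0]' --pt "0 0 0.02" --pt "0 0 0.05" --pt "0 0 0.08" --pt "0 0 0.1" --pt "0 0 0.1" --pt "0 0 0.1" --yaw '[0, 0, 0, 0, 0, 0]'

```text
time_s: 5.32
ee_pos: [542.5, 38.7, 211.9]
ee_rot: [179.9, -0.0, 83.8]
force: [0.1, 0.1, -0.5]
gripper_width: 45.5
gripper_force: 0.0
```

```bash
python3 - <<'E'
from h import *
import pickle
d=grab('wrist');pickle.dump(d,open('w2.pkl','wb'));g=cv2.cvtColor(d['frame'],cv2.COLOR_RGB2HSV)
print(env.state()['ee_pos'])
c=onplane
P=np.linalg.inv(np.array(d['pose']))@np.array([542,38.5,134.5,1]);u0=int(d['fx']*P[0]/P[2]+d['cx']);v0=int(d['fy']*P[1]/P[2]+d['cy']);print(u0,v0)
x0,y0=max(u0-50,0),max(v0-50,0)
m=cv2.inRange(g,(0,0,190),(180,60,255))[y0:v0+50,x0:u0+50]
for c in cv2.findContours(m,0,2)[0]:
    if cv2.contourArea(c)>8:
        (u,v),s,a=cv2.minAreaRect(c);u+=x0;v+=y0
        l=cv2.fitLine(c,2,0,.01,.01).ravel()
        for z in(134.5,99):
            p,q=[onplane(d,u+k*l[0],v+k*l[1],z) for k in(-10,10)]
            e=q-p; print((u,v),s,z,onplane(d,u,v,z).round(1),'yaw',np.degrees(np.arctan2(-e[0],e[1])))
cv2.imwrite('pics/w2.png',cv2.resize(d['frame'][y0:v0+50,x0:u0+50],None,fx=5,fy=5,interpolation=2)[:,:,::-1])
E
```

```text
[541.58869427  38.63106687 210.46740839]
277 220
(291.0, 219.0) (14.0, 6.0) 134.5 [552.6  38.5 134.5] yaw -24.95520285718277
(291.0, 219.0) (14.0, 6.0) 99 [552.9  27.8  99. ] yaw -24.955202857182616
(296.69691467285156, 209.95354461669922) (15.964560508728027, 2.46120285987854) 134.5 [557.7  45.3 134.5] yaw 176.9278927666758
(296.69691467285156, 209.95354461669922) (15.964560508728027, 2.46120285987854) 99 [558.7  35.5  99. ] yaw 176.92789276667537
(278.5, 223.99999618530273) (4.999999046325684, 49.99999237060547) 134.5 [542.5  35.5 134.5] yaw 174.49443042454757
(278.5, 223.99999618530273) (4.999999046325684, 49.99999237060547) 99 [541.3  24.4  99. ] yaw 174.4944304245476
(265.0, 210.5) (31.0, 6.0) 134.5 [533.3  47.5 134.5] yaw 176.23354288830757
(265.0, 210.5) (31.0, 6.0) 99 [530.8  38.1  99. ] yaw 176.23354288830768
```

View pics/w2.png

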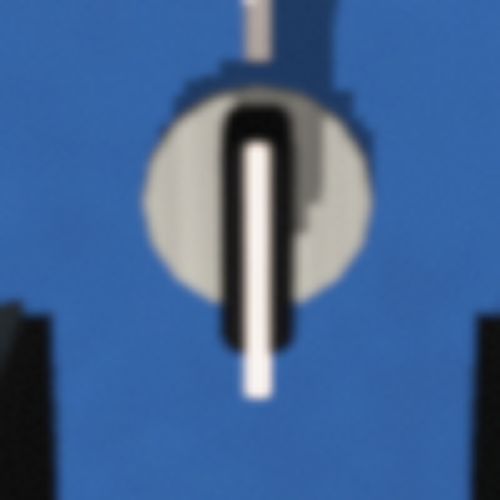

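The line is on the axis of both marks (the upper one at crop (257,30), the lower one visually joined to the line's end), so the wing is aligned. Next I close the fingers and move over the pad.

send_rows --grip '[-1, -1, -1, -1, -1, -1, -1, -1]' --pt "-0.009 -0.027 0" --pt "-0.018 -0.053 0" --pt "-0.027 -0.08 0" --pt "-0.037 -0.1068 0" --pt "-0.037 -0.1068 -0.03" --pt "-0.037 -0.1068 -0.06" --pt "-0.037 -0.1068 -0.085" --pt "-0.037 -0.1068 -0.095" --yaw '[0, 0, 0, 0, 0, 0, 0, 0]'

```text
time_s: 6.03
ee_pos: [501.2, -67.9, 111.2]
ee_rot: [-179.4, -0.0, 83.7]
force: [-0.9, 1.1, -0.7]
gripper_width: 0.3
gripper_force: 0.0
```

send_rows --grip '[-1, -1, -1]' --pt "0 0 0" --pt "0 0 0" --pt "0 0 0" --yaw '[0, 0, 0]'

```text
time_s: 6.28
ee_pos: [506.0, -68.2, 117.0]
ee_rot: [179.9, 0.0, 83.8]
force: [-0.1, 1.1, -0.3]
gripper_width: 0.6
gripper_force: 0.0
```

send_rows --grip '[-1, -1, -1, -1, -1, -1, -1, -1]' --pt "0 0 -0.002" --pt "0 0 -0.004" --pt "0 0 -0.006" --pt "0 0 -0.008" --pt "0 0 -0.01" --pt "0 0 -0.01" --pt "0 0 -0.01" --pt "0 0 -0.01" --yaw '[0, 0, 0, 0, 0, 0, 0, 0]'

```text
time_s: 6.95
ee_pos: [505.1, -68.2, 106.0]
ee_rot: [180.0, -0.0, 83.8]
force: [-0.0, -0.2, -0.1]
gripper_width: 0.4
gripper_force: 0.0
```

send_rows --grip '[-1, -1, -1, -1, -1, -1, -1, -1]' --pt "0 0 -0.001" --pt "0 0 -0.002" --pt "0 0 -0.003" --pt "0 0 -0.004" --pt "0 0 -0.005" --pt "0 0 -0.006" --pt "0 0 -0.007" --pt "0 0 -0.007" --yaw '[0, 0, 0, 0, 0, 0, 0, 0]'

```text
time_s: 7.62
ee_pos: [505.0, -68.2, 99.1]
ee_rot: [180.0, -0.0, 83.8]
force: [-1.0, -0.6, 4.2]
gripper_width: 0.1
gripper_force: 2.2
```

send_rows --grip '[-1, -1, -1, -1, -1, -1, -1, -1]' --pt "0 0 -0.0005" --pt "0 0 -0.001" --pt "0 0 -0.0015" --pt "0 0 -0.002" --pt "0 0 -0.0025" --pt "0 0 -0.003" --pt "0 0 -0.0035" --pt "0 0 -0.0035" --yaw '[0, 0, 0, 0, 0, 0, 0, 0]'

```text
time_s: 8.28
ee_pos: [505.0, -68.2, 95.7]
ee_rot: [180.0, 0.0, 83.8]
force: [-1.0, -0.7, 6.8]
gripper_width: 0.5
gripper_force: 3.1
```

send_rows --grip '[-1, -1, -1, -1, -1, -1, -1, -1]' --pt "0 0 -0.0005" --pt "0 0 -0.001" --pt "0 0 -0.0015" --pt "0 0 -0.002" --pt "0 0 -0.0025" --pt "0 0 -0.003" --pt "0 0 -0.0033" --pt "0 0 -0.0033" --yaw '[0, 0, 0, 0, 0, 0, 0, 0]'

```text
time_s: 8.95
ee_pos: [505.0, -68.2, 92.6]
ee_rot: [180.0, 0.0, 83.8]
force: [-2.2, -0.3, 8.0]
gripper_width: 0.7
gripper_force: 3.8
```

send_rows --grip '[-1, -1, -1, -1, -1, -1, -1, -1]' --pt "0 0 -0.0004" --pt "0 0 -0.0008" --pt "0 0 -0.0012" --pt "0 0 -0.0016" --pt "0 0 -0.0016" --pt "0 0 -0.0016" --pt "0 0 -0.0016" --pt "0 0 -0.0016" --yaw '[0, 0, 0, 0, 0, 0, 0, 0]'

```text
time_s: 9.62
ee_pos: [505.0, -68.2, 91.2]
ee_rot: [180.0, 0.0, 83.8]
force: [-2.2, 0.3, 7.8]
gripper_width: 0.7
gripper_force: 4.2
```

```bash
python3 - <<'E'
from h import *
d=grab('side');s=env.state();print(s['ee_pos'],s['force'])
cv2.imwrite('pics/s2.png',cv2.resize(d['frame'][130:340,180:420],None,fx=2.8,fy=2.8)[:,:,::-1])
E
```

```text
[504.98635944 -68.20323446  91.17941034] [-2.27847059  0.23832584  8.08053629]
```

View pics/s2.png

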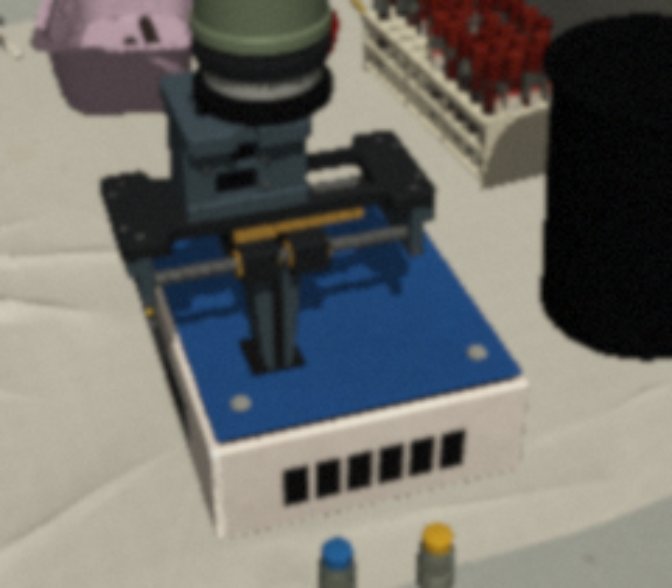

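The side view shows the dark gap under the panel gone, the fingertips on the pad near (275,355), and both vials standing. I'll press slightly further for margin, then hand in.

send_rows --grip '[-1, -1, -1, -1, -1]' --pt "0 0 -0.0003" --pt "0 0 -0.0006" --pt "0 0 -0.0006" --pt "0 0 -0.0006" --pt "0 0 -0.0006" --yaw '[0, 0, 0, 0, 0]'

```text
time_s: 10.08
ee_pos: [505.0, -68.2, 90.6]
ee_rot: [180.0, 0.0, 83.8]
force: [-2.6, -0.5, 8.2]
gripper_width: 0.3
gripper_force: 4.3
```

```bash
python3 -c "
from workcell import env
s=env.state();print(s['ee_pos'],s['force']);print(env.job_done())"
```

```text
[504.97818146 -68.20513838  90.60576141] [-2.57411078 -0.46483926  8.1747142 ]
the job is handed in; nothing more can be done
None
```

The wing is turned in line with the white marks and released, and the panel is held pressed about 1.4 mm past flush into the gasket at about 8 N; I handed the job in at about 10 s with the vials and timer untouched.

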